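Free the router guide batten from its odd-handed clamps

TASK

The guide batten on the sign panel is held by two clamps, and one of them (nobody remembers which) has a left-hand thread: feel gently which way each bar knob comes loose, without overtightening it, and loosen both well clear of the batten, by at least a sixth of a turn. Only then slide the batten over the panel towards the robot until it lies flat along the near rail, pressing it home gently (under 25 N). Leave the router, the mallet and the sanding block alone.

Things in the scene. Friction and masses are not known exactly. Their poses are not given: they have to be found in the camera images.
- frame: framed white sign panel fixed on the table. Panel surface 18 mm above the table; wooden rails 22 mm wide, tops 36 mm above the table. Origin: at table height under the middle of the batten's starting place; x away from the robot, y along the batten, z up. Inner faces: near rail (robot's side) x = -100 mm, side rails y = +-260 mm, far rail x = +160 mm
- batten: wooden router guide batten, 45 mm wide (x), 400 mm long (y), 15 mm thick, 0.15 to 0.31 kg, loose on the panel, with 15 mm holes at y = +-165 mm for the clamp feet. Origin: centre of its underside. It starts at the frame's origin, 77.5 mm short of the near rail; against that rail its centre is at x = -77.5 mm of the frame
- clamp_a: one of two look-alike clamps fixed on the panel, one at each end of the batten, at either end from start to start. Post 30 x 26 mm beyond the batten (near face 41 mm from the screw axis), arm 24 mm wide, 45 to 63 mm above the panel. A 10 mm round foot on its screw stands 4 mm deep in the batten's hole while tight. Origin: on the screw axis at the panel surface; z up, x towards the post
- clamp_a_knob (a point): centre of this clamp's black bar knob, on the screw axis. Bar 30 mm wide (x axis), 70 mm long (y axis), 26 mm high (13 mm above and below this point). Tight: 101 mm above the table; it rises 6 mm per rad of loosening. The arm's boss lies 7 mm below its underside. Grip it across the 30 mm; about 40 N does not slip
- clamp_a_screw (a joint): this clamp's screw in rad: 0 tight (stop), grows as it is loosened, 1.45 open (stop); the foot leaves the hole at 0.7, loosened above 0.85. One of the two clamps has a left-hand thread, the other a right-hand one, nothing shows which. It takes 0.25 N m to turn it loose; the other way it does not turn. Stays where left
- clamp_a_twist (a joint): elastic wind-up in rad between this clamp's knob and screw, 1.5 N m per rad; 0 untouched, positive the loosening way, negative the tightening way. Turned loose, the knob winds up 0.17 rad, then the screw follows; turned tight, only the wind-up grows, and beyond 0.45 rad (0.68 N m) the clamp is overtightened
- clamp_b: one of two look-alike clamps fixed on the panel, one at each end of the batten, at either end from start to start. Post 30 x 26 mm beyond the batten (near face 41 mm from the screw axis), arm 24 mm wide, 45 to 63 mm above the panel. A 10 mm round foot on its screw stands 4 mm deep in the batten's hole while tight. Origin: on the screw axis at the panel surface; z up, x towards the post
- clamp_b_knob (a point): centre of this clamp's black bar knob, on the screw axis. Bar 30 mm wide (x axis), 70 mm long (y axis), 26 mm high (13 mm above and below this point). Tight: 101 mm above the table; it rises 6 mm per rad of loosening. The arm's boss lies 7 mm below its underside. Grip it across the 30 mm; about 40 N does not slip
- clamp_b_screw (a joint): this clamp's screw in rad: 0 tight (stop), grows as it is loosened, 1.45 open (stop); the foot leaves the hole at 0.7, loosened above 0.85. One of the two clamps has a left-hand thread, the other a right-hand one, nothing shows which. It takes 0.25 N m to turn it loose; the other way it does not turn. Stays where left
- clamp_b_twist (a joint): elastic wind-up in rad between this clamp's knob and screw, 1.5 N m per rad; 0 untouched, positive the loosening way, negative the tightening way. Turned loose, the knob winds up 0.17 rad, then the screw follows; turned tight, only the wind-up grows, and beyond 0.45 rad (0.68 N m) the clamp is overtightened
- router: bystander: grey trim router standing on the table, 90 mm across, 187 mm high; origin under its centre
- mallet: bystander: wooden mallet lying on the table; origin under its middle
- sanding_block: bystander: cork sanding block, 55 x 90 x 30 mm, lying on the panel beyond the batten; origin under its centre

How it is judged:
On the way, in this order (a step that is already met when the one before it is completed fails the run):
1. both clamps loosened by more than 0.85 rad (value of joint each of clamp_a_screw, clamp_b_screw above 0.85 rad), for 0.2 s.
2. batten flat along the near rail (x of batten in the frame of frame below -0.0735 m and angle between the y axis of batten and the y axis of frame, either way round below 0.03 rad and angle between batten's own z axis and vertical below 0.05 rad and z of batten in the frame of frame below 0.022 m), for 0.2 s.
At the end, for the whole second after the job is handed in: Both clamp screws stand more than 0.85 rad open; the batten lies flat on the panel (tilt under 0.05 rad, underside within 4 mm of the panel), its centre within 4 mm of touching the near rail, parallel to it within 0.03 rad, at rest (all of step 1 and all of step 2 and linear speed of batten below 0.01 m/s).
It fails at once if a clamp is overtightened: its knob wound up more than 0.45 rad in the tightening direction (value of joint any of clamp_a_twist, clamp_b_twist below -0.45 rad).
It fails at once if the batten is moved more than 8 mm before both clamps are loose (distance of batten from where it was at the start of the episode above 0.008 m and not (value of joint each of clamp_a_screw, clamp_b_screw above 0.85 rad)).
It fails at once if the batten is pressed against the frame with more than 25 N (contact force between batten and frame above 25 N).
It fails at once if a bystander is moved more than 20 mm (distance of any of router, mallet, sanding_block from where it was at the start of the episode above 0.02 m).
It also fails if it takes over 72 s, if anything falls off the work surface, if the arm or the gripper's body presses on something with over 40 N, if the wrist force passes 120 N, or if a joint passes its speed limit or range.

ROBOT

A 6-joint arm with a two-finger parallel gripper is mounted at the origin on the work surface. World frame = base frame: x ahead of the robot, y to its left, z up, the work surface at z = 0. Lengths are in m, angles in rad, forces in N, time in s.
With the tool pointing down it reaches from about 0.375 to 0.975 m from the base axis. Payload 3.8 kg.
Tool frame: the origin (TCP) lies between the finger pads; the fingertips stand 25 mm ahead of it and the grasp point (between the pads) lies 6 mm ahead of it (manip.finger_overhang is the z of the fingertips in the tool frame, in m); z points along the fingers, x is the direction in which the jaws open and shut, and the axes are right-handed (so a half turn about z gives the same grasp; the last joint's range is limited). The gripper opens to 88 mm and grips with 3 to 60 N. Pads are 18 mm wide; open, the fingers measure 123 mm over their backs; the gripper's body (75 mm by 187 mm) begins 45 mm behind the grasp point.
Start: joints at [-1.22, 0.264, 1.604, -0, 1.274, -0.037], TCP at [0.255, -0.625, 0.235] pointing down, gripper open.
Joint ranges: [-2.63, 2.63], [-0.94, 2.18], [0.31, 2.57], [-1.31, 4.45], [0, 2.66], [-2.55, 2.55]. Speed limits (rad/s): [2.57, 2.57, 3.14, 3.14, 3.14, 3.14].

INTERFACE

Orientations are given as a rotation vector (axis times angle).
In Python, from plant import manip, eyes, search_frame, regions_of, mark_of gives the robot as it stands.
- The arm moves only by the tool apply_moves, never from a script. Its argument "commands" is a list of rows, each an object with "hand": the opening, from 0 (shut) to 1 (fully open); "travel": the shift along the tool's x, y, z in cm, a list of three; "turn": the turn about the tool's z in rad. In form: [{"hand": hand, "travel": [tx, ty, tz], "turn": turn}, ...]. A call has 1 to 20 rows; each row is the pose to reach, as a shift and turn from the pose commanded when the call began, along the tool's axes at that moment; what a row does not reach only later rows make up. A row lasts 1/8 s, in which the tool goes at most 62.5 mm and 10.7 degrees, less where a joint would pass 70% of its speed; a pose out of reach is approached as far as the arm can. A call with a gripper value outside its range is refused whole. The fingers move at their own pace and stop on an object; "squeeze" is the grip in N (left out, the last holds). Time passes only in rows, so rows that repeat a pose let the fingers close. It gives the time, the measured TCP pose, the force and the opening at its end, in the units of the state.
- manip.get_obs(): the state, without advancing time (a new reading comes with each control period).
- eyes.get_image(name): name is "side" or "top" or "wrist"; returns the picture (420x560x3 uint8, red, green, blue); there is no depth.
- eyes.get_calibration(name): a dict with "fx", "fy", "cx", "cy" (pixels), "R" (3x3) and "t" (3): a world point X has camera coordinates R X + t; the wrist camera has in their place "hand_eye" (4x4, takes a point from camera to tool coordinates, whose origin is the TCP and whose axes are the tool frame's). Camera axes: x right, y down, z forward; pixel columns grow to the right and rows downward; lengths in m; the calibration is good to about 2 mm. The wrist camera is an equidistant fisheye: a pixel r from the principal point sees the ray r / f radians off the axis. A picture is of the moment at which its call begins: read the wrist's pose just before it. get_calibration takes no time and is no camera call.
- manip.sign_off(): hands the job in, once; it reports no verdict.
Trained networks look in the newest picture that a camera, given by its name, has taken for a name from the list of things; names that differ only in an ending like _2 or _b are one class to them, and where a whole thing is asked for, a point or a joint stands for the part that bears it (a point fixed in the world has none). Each returns a list of dicts, best first, with "conf" (0 to 1); they miss things now and then, are a little off and sometimes report something else, mostly with a low value. They report only what shows in the picture. A call takes as long as a camera call.
- search_frame(camera, query): "uv" ([column, row] in pixels, amid what is visible of it).
- regions_of(camera, query): "pixels" (420x560 bool, what is visible of it) and "uv" ([column, row] in pixels, amid what is visible of it).
- mark_of(camera, query): "uv" ([column, row] in pixels: a listed point, or the origin of a listed thing).
The state is a dict: "time": time; "joint_positions": joint angles; "qvel": joint speeds; "joint_efforts": joint torques, N m; "eef_pos": TCP position; "tcp_rot": TCP orientation; "ft_force": force on the tool from outside, world axes, zero at the start; "moment": the same for the moment, N m; "grip_width": finger opening in m.
Only numpy, scipy, OpenCV 4.12 (cv2) and the standard library are available. Lean on these libraries where they do the work, as an engineer would, in place of code of your own. Each camera call takes 0.05 s, during which the arm holds its last target. There are 200 camera calls.

## Working session

There is one attempt and no reset: what is moved stays moved. The work goes in short steps, Python scripts to look and compute and a tool call to move; the robot and the scene stay as the last step left them, time stands still between calls to the robot, and variables do not carry over. Pictures are saved under pics/ and viewed, about 8 in all and at most 12, crops included, and the job is handed in when it is done.

Besides the shell and the picture viewer there is one more tool, called after "Request:" in YAML: its name, and indented under it one key for each argument. apply_moves: Moves the arm, as the interface text tells. Its arguments: {"type":"object","properties":{"commands":{"type":"array","items":{"type":"object","properties":{"hand":{"type":"number"},"travel":{"type":"array","items":{"type":"number"}},"turn":{"type":"number"}}}},"squeeze":{"type":"number"}},"required":["commands"]}

```bash
mkdir -p pics; ls; cat > h.py <<'E'
import numpy as np,cv2
from scipy.spatial.transform import Rotation as Ro
from plant import manip,eyes,search_frame,regions_of,mark_of
def ray(cam,uv):
    c=eyes.get_calibration(cam)
    x=(uv[0]-c['cx'])/c['fx'];y=(uv[1]-c['cy'])/c['fy']
    if cam=='wrist':
        o=manip.get_obs();Rt=Ro.from_rotvec(o['tcp_rot']).as_matrix();H=np.array(c['hand_eye'])
        r=np.hypot(x,y);d=np.array([x/r*np.sin(r),y/r*np.sin(r),np.cos(r)])
        return Rt@H[:3,3]+np.array(o['eef_pos']),Rt@H[:3,:3]@d
    R=np.array(c['R']);t=np.array(c['t']);return -R.T@t,R.T@np.array([x,y,1])
def atz(cam,uv,z):
    p,d=ray(cam,uv);return p+d*(z-p[2])/d[2]
def shot(cam,n):
    cv2.imwrite('pics/'+n+'.png',eyes.get_image(cam)[:,:,::-1])
E
cat > s.py <<'E'
from h import *
np.set_printoptions(precision=4,suppress=True)
o=manip.get_obs();print(o['eef_pos'],o['tcp_rot'],o['ft_force'],o['moment'],o['grip_width'])
for cam in ['top','side']:
    shot(cam,cam+'0')
    for q,z in [('frame',0),('batten',.018),('clamp_a_knob',.101),('clamp_a',.018),('router',0),('mallet',0),('sanding_block',.018)]:
        for m in mark_of(cam,q)[:3]: print(cam,q,m['uv'],round(m['conf'],2),atz(cam,m['uv'],z))
    for m in regions_of(cam,'batten')[:1]:
        print('batten rect',cv2.minAreaRect(np.argwhere(m['pixels'])[:,::-1].astype(np.float32)))
E
python3 s.py
```

```text
pics
[ 0.255  -0.6242  0.2341] [-2.6068  1.751   0.0028] [0.205  0.0653 0.0365] [0.0058 0.0343 0.0501] 0.08819824296783653
top frame [285.7, 209.7] 0.71 [ 0.5764 -0.028   0.    ]
top batten [290.4, 202.0] 0.97 [ 0.602  -0.0436  0.018 ]
top clamp_a_knob [240.3, 195.1] 0.52 [0.6011 0.132  0.101 ]
top clamp_a_knob [330.8, 215.0] 0.26 [ 0.5452 -0.1798  0.101 ]
top clamp_a [240.4, 201.2] 0.87 [0.597  0.1372 0.018 ]
top clamp_a [330.1, 214.6] 0.85 [ 0.562  -0.1879  0.018 ]
top router [431.7, 250.7] 0.72 [ 0.4498 -0.556   0.    ]
top mallet [127.1, 216.1] 0.63 [0.5277 0.5458 0.    ]
top sanding_block [319.4, 176.3] 0.69 [ 0.7028 -0.1463  0.018 ]
batten rect ((287.9366760253906, 206.41909790039062), (111.87847137451172, 13.194928169250488), 6.9529571533203125)
side frame [286.2, 207.2] 0.63 [ 0.5886 -0.0464  0.    ]
side frame [305.5, 184.4] 0.57 [ 0.5655 -0.2313  0.    ]
side clamp_a_knob [266.8, 204.1] 0.53 [0.613  0.1023 0.101 ]
side clamp_a [302.2, 183.4] 0.87 [ 0.5725 -0.2056  0.018 ]
side clamp_a [270.5, 226.4] 0.7 [0.5955 0.1146 0.018 ]
side router [347.1, 151.9] 0.79 [ 0.4661 -0.566   0.    ]
side router [287.7, 209.7] 0.54 [ 0.578  -0.0319  0.    ]
side mallet [245.7, 317.3] 0.66 [0.5235 0.5384 0.    ]
side mallet [304.9, 167.5] 0.32 [ 0.6068 -0.3655  0.    ]
side sanding_block [267.1, 185.3] 0.75 [ 0.7007 -0.1463  0.018 ]
side sanding_block [286.6, 207.3] 0.45 [ 0.5788 -0.0203  0.018 ]
side sanding_block [303.9, 164.5] 0.43 [ 0.6097 -0.3581  0.018 ]
batten rect ((285.739990234375, 205.67999267578125), (13.599997520446777, 72.19999694824219), 36.869895935058594)
```

```bash
python3 -c "
import cv2
a=cv2.imread('pics/top0.png')[130:290,180:400];cv2.imwrite('pics/t0c.png',cv2.resize(a,(800,582),interpolation=cv2.INTER_CUBIC))"
```

```text
(no output)
```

View pics/t0c.png

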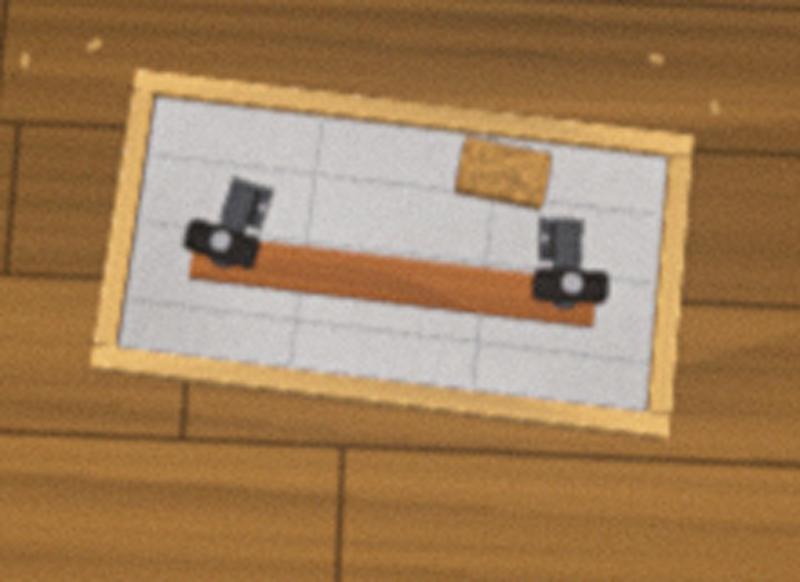

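View pics/side0.png

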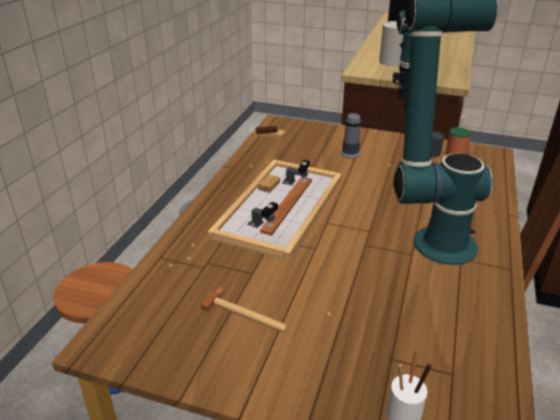

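Left knob sits near uv (241,196), right knob near (337,208). Posts are on the far side of the batten, and the frame is yawed slightly clockwise. I'll compute the knob poses and a look-out pose.

```bash
cat > s.py <<'E'
from h import *
np.set_printoptions(precision=4,suppress=True)
f=lambda c,r:(180+c*220/800,130+r*160/582)
for n,c,z in [('kL',(222,242),.114),('kR',(571,285),.114),('bL',(189,275),.033),('bR',(594,325),.033),('nl',(118,347),.036),('nr',(648,410),.036),('fl',(155,96),.036),('fr',(668,157),.036),
 ('kLl',(187,240),.114),('kLr',(256,262),.114),('kRl',(534,282),.114),('kRr',(607,287),.114)]:
    print(n,f(*c),atz('top',f(*c),z))
o=manip.get_obs();R=Ro.from_rotvec(o['tcp_rot']).as_matrix()
print(R, R.T@(np.array([.5,-.03,.33])-o['eef_pos'])*100)
E
python3 s.py
```

```text
kL (241.05, 196.52920962199312) [0.5933 0.128  0.114 ]
kR (337.025, 208.35051546391753) [ 0.5666 -0.1989  0.114 ]
bL (231.975, 205.60137457044675) [0.5765 0.1651 0.033 ]
bR (343.35, 219.34707903780068) [ 0.5441 -0.2333  0.033 ]
nl (212.45, 225.39518900343643) [0.5017 0.2292 0.036 ]
nr (358.2, 242.7147766323024) [ 0.4627 -0.2858  0.036 ]
fl (222.625, 156.39175257731958) [0.7574 0.2103 0.036 ]
fr (363.7, 173.16151202749143) [ 0.7167 -0.3049  0.036 ]
kLl (231.425, 195.97938144329896) [0.5938 0.1608 0.114 ]
kLr (250.4, 202.0274914089347) [0.5756 0.0952 0.114 ]
kRl (326.85, 207.5257731958763) [ 0.5679 -0.1644  0.114 ]
kRr (346.925, 208.9003436426117) [ 0.5661 -0.2324  0.114 ]
[[ 0.3782 -0.9257  0.0001]
 [-0.9257 -0.3782 -0.0001]
 [ 0.0001 -0.     -1.    ]] [-45.8149 -45.1529  -9.4563]
```

Request:
apply_moves:
  commands:
    - {"hand": 1, "travel": [0, 0, -6], "turn": 0}
    - {"hand": 1, "travel": [-4, -6, -7], "turn": -0.18}
    - {"hand": 1, "travel": [-7, -11, -7], "turn": -0.36}
    - {"hand": 1, "travel": [-10, -16, -7], "turn": -0.54}
    - {"hand": 1, "travel": [-13, -21, -7], "turn": -0.72}
    - {"hand": 1, "travel": [-16, -26, -6], "turn": -0.9}
    - {"hand": 1, "travel": [-19, -31, -4], "turn": -1.08}
    - {"hand": 1, "travel": [-22, -36, -3], "turn": -1.16}
    - {"hand": 1, "travel": [-25, -41, -1], "turn": -1.16}
    - {"hand": 1, "travel": [-27.6, -45, -0.5], "turn": -1.16}
    - {"hand": 1, "travel": [-27.6, -45, -0.5], "turn": -1.16}
    - {"hand": 1, "travel": [-27.6, -45, -0.5], "turn": -1.16}

```text
time: 2.4
eef_pos: [0.5674, -0.1994, 0.2405]
tcp_rot: [3.141, -0.035, -0.0]
ft_force: [0.3, -0.1, 0.5]
grip_width: 0.0884
```

```bash
cat >> h.py <<'E'
np.set_printoptions(precision=4,suppress=True)
def st():
    o=manip.get_obs();R=Ro.from_rotvec(o['tcp_rot']).as_matrix()
    print('t',round(o['time'],2),'p',o['eef_pos'],'psi',round(np.arctan2(R[1,0],R[0,0]),4),'tilt',R[:2,2],'F',o['ft_force'],'M',o['moment'],'w',round(o['grip_width'],4),'q',np.array(o['joint_positions']))
E
cat > k.py <<'E'
from h import *
import sys
st();shot('wrist',sys.argv[1])
for q,z in [('clamp_a_knob',.101),('clamp_a',.018),('batten',.018)]:
    for m in mark_of('wrist',q)[:3]: print(q,m['uv'],round(m['conf'],2),atz('wrist',m['uv'],z))
for m in regions_of('wrist','clamp_a_knob')[:3]:
    cs,_=cv2.findContours(m['pixels'].astype(np.uint8),0,2);c=max(cs,key=cv2.contourArea)[:,0]
    P=np.array([atz('wrist',p,.114)[:2] for p in c])*1000
    r=cv2.minAreaRect(P.astype(np.float32));print('knob',m['conf'],m['uv'],r)
E
python3 k.py w1; python3 -c "
from h import *
print(eyes.get_calibration('wrist'))"
```

```text
t 2.4 p [ 0.5674 -0.1994  0.2405] psi -0.0222 tilt [-0.0002 -0.0006] F [ 0.3467 -0.1236  0.4568] M [-0.036  -0.0858 -0.0219] w 0.0884 q [-0.379   0.1227  1.7614 -0.0007  1.2575 -0.3566]
clamp_a [281.5, 177.5] 0.65 [ 0.5684 -0.2052  0.018 ]
batten [291.2, 33.7] 0.87 [ 0.5836 -0.038   0.018 ]
batten [278.8, 193.9] 0.45 [ 0.5647 -0.2252  0.018 ]
{'fx': 325.19226210127806, 'fy': 325.19226210127806, 'cx': 280.58290500971367, 'cy': 207.10054855309895, 'hand_eye': array([[ 1.    , -0.001 , -0.002 ,  0.001 ],
       [ 0.0015,  0.9484,  0.317 , -0.0832],
       [ 0.0015, -0.317 ,  0.9484, -0.1496],
       [ 0.    ,  0.    ,  0.    ,  1.    ]])}
```

View pics/w1.png

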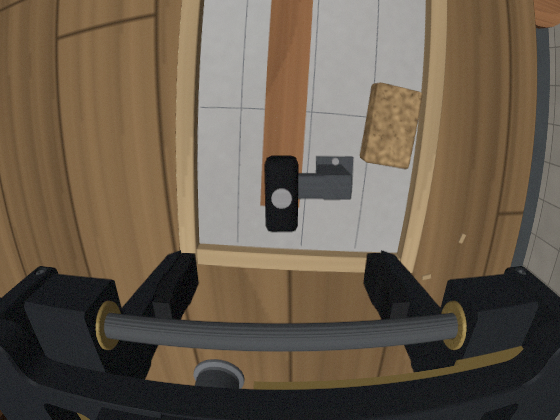

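The right knob's bar spans about (265,157) to (298,230) and looks aligned with the jaws. I'll convert its corners.

```bash
python3 - <<'E'
from h import *
for uv in [(265,157),(298,157),(266,230),(298,230),(282,198)]:
    print(uv,atz('wrist',uv,.114),atz('wrist',uv,.101))
im=cv2.imread('pics/w1.png')[140:250,220:370];g=cv2.cvtColor(im,6);m=(g<32).astype(np.uint8)
cs,_=cv2.findContours(m,0,2);c=max(cs,key=cv2.contourArea)[:,0]+[220,140]
P=np.array([atz('wrist',p,.114)[:2] for p in c])*1000;print(cv2.minAreaRect(P.astype(np.float32)),cv2.minAreaRect(c.astype(np.float32)))
E
```

```text
(265, 157) [ 0.5551 -0.1639  0.114 ] [ 0.5544 -0.1661  0.101 ]
(298, 157) [ 0.5834 -0.1647  0.114 ] [ 0.5841 -0.1669  0.101 ]
(266, 230) [ 0.5533 -0.2316  0.114 ] [ 0.5525 -0.2369  0.101 ]
(298, 230) [ 0.5827 -0.2323  0.114 ] [ 0.5833 -0.2377  0.101 ]
(282, 198) [ 0.5688 -0.2012  0.114 ] [ 0.5687 -0.2052  0.101 ]
((567.9945068359375, -197.69618225097656), (68.7503662109375, 28.34258460998535), 89.30459594726562) ((281.0, 193.0), (74.0, 32.0), 90.0)
```

Request:
apply_moves:
  commands:
    - {"hand": 1, "travel": [0.1, -0.1, 4], "turn": 0}
    - {"hand": 1, "travel": [0.1, -0.1, 8], "turn": 0}
    - {"hand": 1, "travel": [0.1, -0.1, 11], "turn": 0}
    - {"hand": 1, "travel": [0.1, -0.1, 12.8], "turn": 0}
    - {"hand": 1, "travel": [0.1, -0.1, 12.8], "turn": 0}
    - {"hand": 0.3, "travel": [0.1, -0.1, 12.8], "turn": 0}
    - {"hand": 0.3, "travel": [0.1, -0.1, 12.8], "turn": 0}
    - {"hand": 0.2, "travel": [0.1, -0.1, 12.8], "turn": 0}
    - {"hand": 0.2, "travel": [0.1, -0.1, 12.8], "turn": 0}
    - {"hand": 0.2, "travel": [0.1, -0.1, 12.8], "turn": 0}
  squeeze: 40

```text
time: 3.9
eef_pos: [0.5686, -0.1982, 0.1126]
tcp_rot: [3.141, -0.036, 0.0]
ft_force: [-0.6, -1.1, 0.6]
grip_width: 0.0405
```

```bash
python3 -c "
from h import *
st()"
```

```text
t 3.9 p [ 0.5686 -0.1982  0.1126] psi -0.0229 tilt [ 0.0003 -0.0001] F [-0.6494 -1.0809  0.5898] M [-0.0592 -0.0998 -0.0125] w 0.0405 q [-0.3768  0.2318  1.8824  0.      1.0271 -0.3539]
```

Request:
apply_moves:
  commands:
    - {"hand": 0.1, "travel": [0, 0, 0], "turn": 0}
    - {"hand": 0.1, "travel": [0, 0, 0], "turn": 0}
    - {"hand": 0.1, "travel": [0, 0, 0], "turn": 0}
    - {"hand": 0.1, "travel": [0, 0, 0], "turn": 0}
  squeeze: 40

```text
time: 4.4
eef_pos: [0.5685, -0.1982, 0.1124]
tcp_rot: [-3.141, 0.036, 0.0]
ft_force: [-1.2, 0.4, 0.2]
grip_width: 0.0088
```

```bash
python3 -c "
from h import *
st()"
```

```text
t 4.4 p [ 0.5685 -0.1982  0.1124] psi -0.023 tilt [-0.0001  0.    ] F [-1.2406  0.4493  0.2342] M [ 0.0547 -0.0807 -0.0192] w 0.0088 q [-0.3769  0.2321  1.8825 -0.      1.0271 -0.3539]
```

Request:
apply_moves:
  commands:
    - {"hand": 0.1, "travel": [0, 0, 0], "turn": 0.06}
    - {"hand": 0.1, "travel": [0, 0, 0], "turn": 0.12}
    - {"hand": 0.1, "travel": [0, 0, 0], "turn": 0.12}

```text
time: 4.78
eef_pos: [0.5685, -0.1982, 0.1124]
tcp_rot: [3.134, -0.223, -0.0]
ft_force: [0.6, 0.4, -1.1]
grip_width: 0.0088
```

```bash
python3 -c "
from h import *
st()"
```

```text
t 4.78 p [ 0.5685 -0.1982  0.1124] psi -0.1424 tilt [-0. -0.] F [ 0.6378  0.4056 -1.0858] M [-0.0156 -0.0202  0.0593] w 0.0088 q [-0.3769  0.232   1.8825 -0.      1.0271 -0.2345]
```

Closed to 8.8 mm, so nothing is gripped. Let me look.

```bash
python3 k.py w2
```

```text
t 4.78 p [ 0.5685 -0.1982  0.1124] psi -0.1424 tilt [-0. -0.] F [ 0.6378  0.4056 -1.0858] M [-0.0156 -0.0202  0.0593] w 0.0088 q [-0.3769  0.232   1.8825 -0.      1.0271 -0.2345]
clamp_a [280.4, 214.5] 0.92 [ 0.5681 -0.2027  0.018 ]
```

View pics/w2.png

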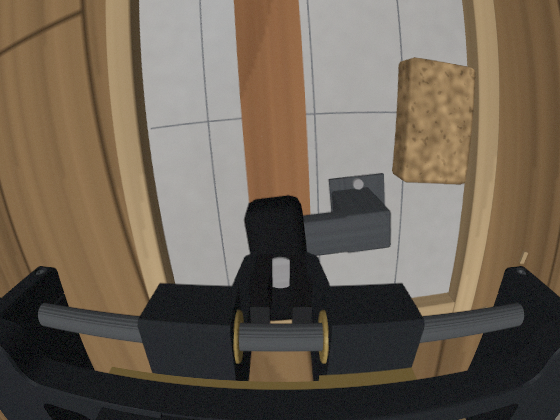

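```bash
python3 - <<'E'
from h import *
print(manip.finger_overhang,[a for a in dir(manip) if a[0]!='_'])
im=cv2.imread('pics/w2.png')[180:370,180:410];cv2.imwrite('pics/w2c.png',cv2.convertScaleAbs(cv2.resize(im,None,fx=3,fy=3,interpolation=2),alpha=2.2,beta=15))
E
```

```text
0.025 ['MotionError', 'finger_overhang', 'get_obs', 'sign_off']
```

View pics/w2c.png

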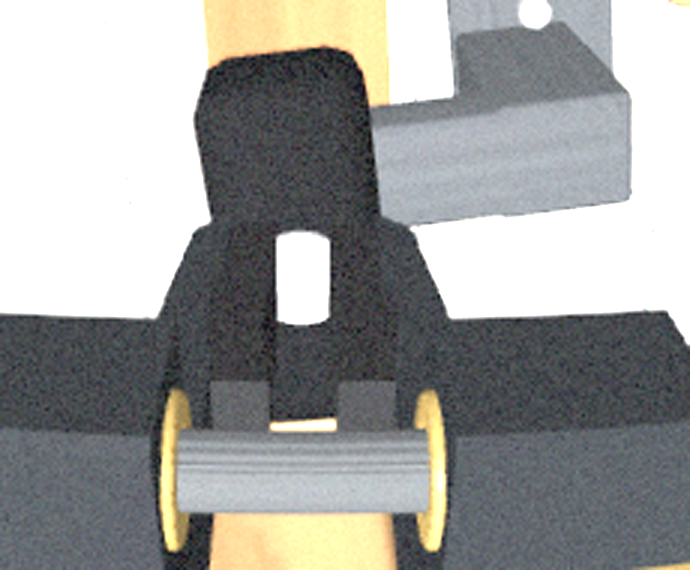

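```bash
python3 - <<'E'
from h import *
c=eyes.get_calibration('wrist');H=c['hand_eye']
def r(uv,p,psi):
    x=(uv[0]-c['cx'])/c['fx'];y=(uv[1]-c['cy'])/c['fy'];q=np.hypot(x,y)
    d=np.array([x/q*np.sin(q),y/q*np.sin(q),np.cos(q)])
    R=np.array([[np.cos(psi),np.sin(psi),0],[np.sin(psi),-np.cos(psi),0],[0,0,-1]])
    return R@H[:3,3]+p,R@H[:3,:3]@d
def tri(a,b):
    (p,d),(q,e)=a,b;s=np.linalg.lstsq(np.c_[d,-e],q-p,rcond=None)[0]
    X,Y=p+s[0]*d,q+s[1]*e;return (X+Y)/2,np.linalg.norm(X-Y)*1000
P1=np.array([.5674,-.1994,.2405]);P2=np.array([.5685,-.1982,.1124])
for n,u,v in [('far mid',(281.5,157),(275,197)),('cap',(282,198),(281,271)),('farL',(265,160),(248,204)),('farR',(298,160),(301,202)),('arm corner',(351,173.5),(390,208)),('screw',(336,161),(358.5,184.5))]:
    print(n,*tri(r(u,P1,-.0222),r(v,P2,-.1424)))
# expected image of the pads tip gap
for z in (.006,.025):
  for x in(-.0044,.0044):
    X=np.linalg.inv(H)@[x,0,z,1];th=np.arctan2(np.hypot(*X[:2]),X[2]);print(z,x,X[:2]/np.hypot(*X[:2])*th*325.2+[c['cx'],c['cy']])
st()
E
```

```text
far mid [ 0.5696 -0.1688  0.0815] 0.7246021473757116
cap [ 0.569  -0.2004  0.1126] 0.034627019117095724
farL [ 0.5533 -0.1717  0.0791] 0.07232113764878878
farR [ 0.5843 -0.1691  0.0974] 0.1206362149331609
arm corner [ 0.6377 -0.1858  0.0817] 0.7762608362849905
screw [ 0.6303 -0.183   0.0307] 0.6994005176282854
0.006 -0.0044 [271.4464 261.976 ]
0.006 0.0044 [287.7324 261.971 ]
0.025 -0.0044 [272.3139 246.905 ]
0.025 0.0044 [287.1394 246.8971]
t 5.03 p [ 0.5685 -0.1982  0.1124] psi -0.1424 tilt [-0.  0.] F [-0.1335 -0.0346 -0.8845] M [-0.0777 -0.1012 -0.0118] w 0.0086 q [-0.3769  0.232   1.8825  0.      1.0271 -0.2344]
```

```bash
python3 - <<'E'
from h import *
c=eyes.get_calibration('wrist');H=c['hand_eye']
def pr(x,y,z):
    X=np.linalg.inv(H)@[x,y,z,1];th=np.arctan2(np.hypot(*X[:2]),X[2]);return X[:2]/np.hypot(*X[:2])*th*325.2+[c['cx'],c['cy']]
for x in (-.044,-.0615,-.0044):
  for y in (-.009,.009):
    for z in (-.015,0,.025): print(x,y,z,pr(x,y,z))
im=cv2.imread('pics/w1.png')[220:400,90:290];cv2.imwrite('pics/w1c.png',cv2.convertScaleAbs(cv2.resize(im,None,fx=3,fy=3,interpolation=2),alpha=2.2,beta=15))
E
```

```text
-0.044 -0.009 -0.015 [188.367  264.6394]
-0.044 -0.009 0 [195.5913 251.0852]
-0.044 -0.009 0.025 [205.5988 232.5859]
-0.044 0.009 -0.015 [192.8666 295.4737]
-0.044 0.009 0 [199.2406 280.4043]
-0.044 0.009 0.025 [208.2417 259.4575]
-0.0615 -0.009 -0.015 [155.2248 263.3054]
-0.0615 -0.009 0 [164.6345 250.2177]
-0.0615 -0.009 0.025 [177.8147 232.2025]
-0.0615 0.009 -0.015 [161.0406 293.6071]
-0.0615 0.009 0 [169.3972 279.0626]
-0.0615 0.009 0.025 [181.3069 258.697 ]
-0.0044 -0.009 -0.015 [269.9908 266.1491]
-0.0044 -0.009 0 [270.8996 252.0425]
-0.0044 -0.009 0.025 [272.1409 232.9845]
-0.0044 0.009 -0.015 [270.586  297.5853]
-0.0044 0.009 0 [271.3809 281.8974]
-0.0044 0.009 0.025 [272.4901 260.2797]
```

View pics/w1c.png

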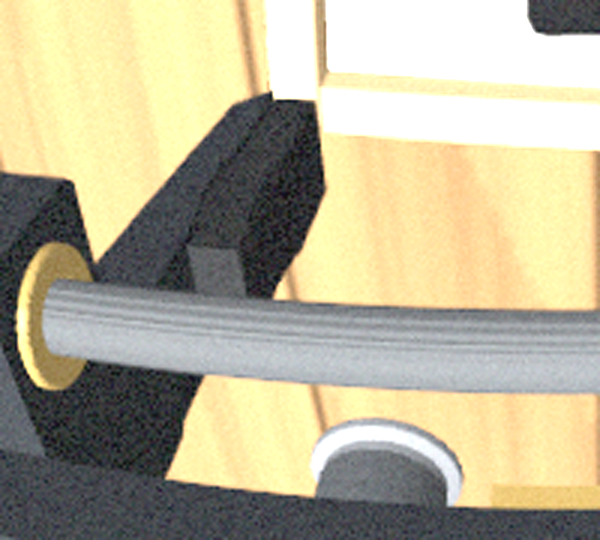

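The wrist picture contradicts the stated finger overhang. The visible fingertips project at tool z ≈ -2 mm, not +25 mm, while the camera calibration checks out (arm corner at z 0.0817, expected 0.081). So the fingers closed above the bar. I'll open, straighten and go about 22 mm lower, watching the force.

Request:
apply_moves:
  commands:
    - {"hand": 0.6, "travel": [0, 0.1, -0.5], "turn": -0.12}
    - {"hand": 0.6, "travel": [0, 0.1, -0.5], "turn": -0.12}
    - {"hand": 0.6, "travel": [0, 0.1, -0.5], "turn": -0.12}
    - {"hand": 0.6, "travel": [0, 0.1, -0.5], "turn": -0.12}
    - {"hand": 0.6, "travel": [0, 0.1, -0.5], "turn": -0.12}
    - {"hand": 0.6, "travel": [0, 0.1, 0], "turn": -0.12}
    - {"hand": 0.6, "travel": [0, 0.1, 0.8], "turn": -0.12}
    - {"hand": 0.6, "travel": [0, 0.1, 1.5], "turn": -0.12}
    - {"hand": 0.6, "travel": [0, 0.1, 2.2], "turn": -0.12}
    - {"hand": 0.6, "travel": [0, 0.1, 2.2], "turn": -0.12}
    - {"hand": 0.25, "travel": [0, 0.1, 2.2], "turn": -0.12}
    - {"hand": 0.25, "travel": [0, 0.1, 2.2], "turn": -0.12}
    - {"hand": 0.2, "travel": [0, 0.1, 2.2], "turn": -0.12}
    - {"hand": 0.2, "travel": [0, 0.1, 2.2], "turn": -0.12}
    - {"hand": 0.2, "travel": [0, 0.1, 2.2], "turn": -0.12}
    - {"hand": 0.2, "travel": [0, 0.1, 2.2], "turn": -0.12}
  squeeze: 40

```text
time: 7.02
eef_pos: [0.5683, -0.1993, 0.0908]
tcp_rot: [3.141, -0.036, -0.0]
ft_force: [-2.6, 0.3, 4.5]
grip_width: 0.0295
```

```bash
python3 -c "
from h import *
st()"
```

```text
t 7.03 p [ 0.5683 -0.1993  0.0908] psi -0.023 tilt [-0.0001 -0.0001] F [-2.619   0.3493  4.4572] M [ 0.0054  0.401  -0.0501] w 0.0295 q [-0.3786  0.2561  1.8974 -0.0001  0.9881 -0.3555]
```

Gripped at 29.5 mm, which confirms it. Now I'll feel gently.

Request:
apply_moves:
  commands:
    - {"hand": 0.1, "travel": [0, 0, -0.1], "turn": 0}
    - {"hand": 0.1, "travel": [0, 0, -0.1], "turn": 0.06}
    - {"hand": 0.1, "travel": [0, 0, -0.1], "turn": 0.12}
    - {"hand": 0.1, "travel": [0, 0, -0.1], "turn": 0.12}
  squeeze: 50

```text
time: 7.52
eef_pos: [0.5683, -0.1992, 0.0909]
tcp_rot: [3.134, -0.223, -0.0]
ft_force: [-0.7, -0.2, -1.8]
grip_width: 0.0295
```

```bash
python3 -c "
from h import *
st()"
```

```text
t 7.53 p [ 0.5683 -0.1992  0.0909] psi -0.142 tilt [-0.0002 -0.0001] F [-0.7258 -0.1978 -1.8056] M [-0.2066 -0.0867  0.2099] w 0.0295 q [-0.3785  0.256   1.8973 -0.0002  0.9884 -0.2364]
```

Request:
apply_moves:
  commands:
    - {"hand": 0.1, "travel": [0, 0, 0], "turn": 0.06}
    - {"hand": 0.1, "travel": [0, 0, 0], "turn": 0.12}
    - {"hand": 0.1, "travel": [0, 0, 0], "turn": 0.16}
    - {"hand": 0.1, "travel": [0, 0, 0], "turn": 0.16}

```text
time: 8.02
eef_pos: [0.5684, -0.1993, 0.0909]
tcp_rot: [3.106, -0.471, 0.0]
ft_force: [-0.3, -0.3, -1.6]
grip_width: 0.0297
```

```bash
python3 -c "
from h import *
st()"
```

```text
t 8.03 p [ 0.5684 -0.1993  0.0909] psi -0.3008 tilt [-0.     -0.0003] F [-0.3466 -0.3411 -1.5593] M [-0.2202 -0.2531  0.3683] w 0.0297 q [-0.3784  0.2561  1.8972 -0.0004  0.9883 -0.0774]
```

Request:
apply_moves:
  commands:
    - {"hand": 0.1, "travel": [0, 0, 0], "turn": -0.14}
    - {"hand": 0.1, "travel": [0, 0, 0], "turn": -0.3}
    - {"hand": 0.1, "travel": [0, 0, 0], "turn": -0.45}
    - {"hand": 0.1, "travel": [0, 0, 0], "turn": -0.54}
    - {"hand": 0.1, "travel": [0, 0, 0], "turn": -0.54}

```text
time: 8.65
eef_pos: [0.568, -0.1992, 0.0913]
tcp_rot: [-3.119, -0.37, 0.001]
ft_force: [-2.8, -0.0, 0.7]
grip_width: 0.0294
```

```bash
python3 -c "
from h import *
st()
for i in range(4):
    eyes.get_image('top');o=manip.get_obs();print(o['moment'],o['ft_force'])"
```

```text
t 8.65 p [ 0.568  -0.1992  0.0913] psi 0.236 tilt [-0.0007  0.0005] F [-2.8403 -0.0426  0.6723] M [-0.0814  0.2908 -0.267 ] w 0.0294 q [-0.3788  0.2555  1.8971  0.0002  0.9899 -0.6149]
[-0.1771  0.2529 -0.1964] [-2.1507 -0.4982  2.1298]
[-0.1124  0.2865 -0.2051] [-2.6165 -0.4233  0.6556]
[-0.1153  0.2524 -0.2755] [-3.0519 -0.274   1.8918]
[-0.0904  0.3454 -0.2899] [-3.8553 -1.1016  1.6   ]
```

Saturated at about -0.25 N m one way, but about 0.42 N m and still growing the other. Negative turn loosens the right clamp.

Request:
apply_moves:
  commands:
    - {"hand": 0.1, "travel": [0, 0, -0.1], "turn": -0.17}
    - {"hand": 0.1, "travel": [0, 0, -0.2], "turn": -0.34}
    - {"hand": 0.1, "travel": [0, 0, -0.3], "turn": -0.51}
    - {"hand": 0.1, "travel": [0, 0, -0.4], "turn": -0.68}
    - {"hand": 0.1, "travel": [0, 0, -0.5], "turn": -0.85}
    - {"hand": 0.1, "travel": [0, 0, -0.6], "turn": -1.02}
    - {"hand": 0.1, "travel": [0, 0, -0.7], "turn": -1.12}
    - {"hand": 0.1, "travel": [0, 0, -0.7], "turn": -1.12}

```text
time: 9.85
eef_pos: [0.5672, -0.1997, 0.0981]
tcp_rot: [-2.445, -1.972, 0.003]
ft_force: [-4.6, -2.9, 0.5]
grip_width: 0.0295
```

```bash
python3 -c "
from h import *
st()
for i in range(3):
    eyes.get_image('top');o=manip.get_obs();print(o['moment'],o['ft_force'])"
```

```text
t 9.85 p [ 0.5672 -0.1997  0.0981] psi 1.3573 tilt [-0.0023 -0.0006] F [-4.6465 -2.9244  0.503 ] M [-0.3328  0.6731 -0.2598] w 0.0295 q [-0.3792  0.2476  1.8928 -0.0016  1.0031 -1.7356]
[-0.3299  0.5914 -0.2268] [-3.9483 -2.5487  0.5979]
[-0.3362  0.5864 -0.2019] [-5.0056 -2.8713  1.278 ]
[-0.3032  0.6723 -0.2243] [-4.1433 -2.8181  1.8519]
```

Request:
apply_moves:
  commands:
    - {"hand": 0.8, "travel": [0, 0, 0], "turn": 0}
    - {"hand": 0.8, "travel": [0, 0, 0], "turn": 0}
    - {"hand": 0.8, "travel": [0, 0, 0], "turn": 0}
    - {"hand": 0.8, "travel": [0, 0, -3], "turn": 0}
    - {"hand": 1, "travel": [0, 0, -8], "turn": 0}
    - {"hand": 1, "travel": [3, 0, -13], "turn": 0.18}
    - {"hand": 1, "travel": [8, -1, -14], "turn": 0.36}
    - {"hand": 1, "travel": [13, -2, -14], "turn": 0.54}
    - {"hand": 1, "travel": [18, -2.5, -14], "turn": 0.72}
    - {"hand": 1, "travel": [23, -3, -14], "turn": 0.9}
    - {"hand": 1, "travel": [28, -4, -14], "turn": 1.08}
    - {"hand": 1, "travel": [32.5, -4.5, -14], "turn": 1.26}
    - {"hand": 1, "travel": [32.5, -4.5, -14], "turn": 1.44}
    - {"hand": 1, "travel": [32.5, -4.5, -14], "turn": 1.6}
    - {"hand": 1, "travel": [32.5, -4.5, -14], "turn": 1.6}

```text
time: 11.88
eef_pos: [0.5934, 0.1285, 0.2385]
tcp_rot: [-3.119, 0.377, -0.001]
ft_force: [-0.3, -0.7, -1.3]
grip_width: 0.0879
```

```bash
cat >> k.py <<'E'
im=cv2.imread('pics/'+sys.argv[1]+'.png');sub=im[100:250,200:370];m=(cv2.cvtColor(sub,6)<32).astype(np.uint8)
cs,_=cv2.findContours(m,0,2);c=max(cs,key=cv2.contourArea)[:,0]+[200,100]
P=np.array([atz('wrist',p,.114)[:2] for p in c])*1000;print('dark',cv2.minAreaRect(P.astype(np.float32)),cv2.minAreaRect(c.astype(np.float32)))
E
python3 k.py w3
```

```text
t 11.88 p [0.5934 0.1285 0.2385] psi -0.2405 tilt [0.0004 0.0003] F [-0.3322 -0.6961 -1.2973] M [ 0.0238 -0.0168  0.005 ] w 0.0879 q [0.1721 0.1346 1.7518 0.0002 1.2547 0.4126]
clamp_a_knob [281.8, 192.9] 0.87 [0.5951 0.1288 0.101 ]
clamp_a [279.5, 176.6] 0.69 [0.5916 0.1254 0.018 ]
batten [303.4, 291.8] 0.94 [ 0.5847 -0.0359  0.018 ]
knob 0.57 [278.6, 192.0] ((595.1876220703125, 130.6431884765625), (70.82797241210938, 30.593019485473633), 75.04537200927734)
dark ((595.4412841796875, 131.44479370117188), (68.75923156738281, 28.88397979736328), 76.09107971191406) ((281.5, 192.5), (75.0, 33.0), 90.0)
```

View pics/w3.png

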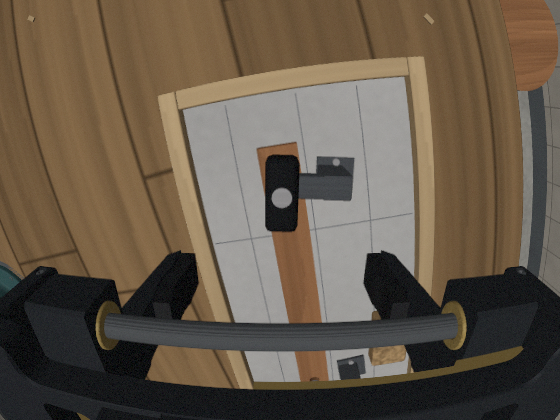

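Left knob bar spans (265,156) to (298,230), aligned with the jaws, and its centre is about (0.595, 0.130). I'll descend and grip with the corrected tip length.

Request:
apply_moves:
  commands:
    - {"hand": 0.6, "travel": [0.1, -0.15, 5], "turn": 0}
    - {"hand": 0.6, "travel": [0.1, -0.15, 10], "turn": 0}
    - {"hand": 0.6, "travel": [0.1, -0.15, 11.5], "turn": 0}
    - {"hand": 0.6, "travel": [0.1, -0.15, 13], "turn": 0}
    - {"hand": 0.6, "travel": [0.1, -0.15, 14], "turn": 0}
    - {"hand": 0.6, "travel": [0.1, -0.15, 14.7], "turn": 0}
    - {"hand": 0.6, "travel": [0.1, -0.15, 14.7], "turn": 0}
    - {"hand": 0.25, "travel": [0.1, -0.15, 14.7], "turn": 0}
    - {"hand": 0.2, "travel": [0.1, -0.15, 14.7], "turn": 0}
    - {"hand": 0.1, "travel": [0.1, -0.15, 14.7], "turn": 0}
    - {"hand": 0.1, "travel": [0.1, -0.15, 14.7], "turn": 0}
    - {"hand": 0.1, "travel": [0.1, -0.15, 14.7], "turn": 0}
    - {"hand": 0.1, "travel": [0.1, -0.15, 14.7], "turn": 0}
  squeeze: 50

```text
time: 13.75
eef_pos: [0.5947, 0.1293, 0.0919]
tcp_rot: [-3.118, 0.381, -0.0]
ft_force: [-2.8, -0.5, 5.9]
grip_width: 0.0297
```

```bash
cat >m.py <<'E'
from h import *
st()
print(np.mean([(eyes.get_image('top'),manip.get_obs()['moment'])[1] for i in range(4)],0))
E
python3 m.py
```

```text
t 13.75 p [0.5947 0.1293 0.0919] psi -0.243 tilt [0.0002 0.0002] F [-2.8215 -0.4789  5.8675] M [ 0.0009  0.3587 -0.0276] w 0.0297 q [0.173  0.2657 1.8827 0.0002 0.993  0.4159]
[ 0.001   0.3795 -0.0233]
```

Request:
apply_moves:
  commands:
    - {"hand": 0.1, "travel": [0, 0, -0.1], "turn": 0.1}
    - {"hand": 0.1, "travel": [0, 0, -0.1], "turn": 0.2}
    - {"hand": 0.1, "travel": [0, 0, -0.1], "turn": 0.3}
    - {"hand": 0.1, "travel": [0, 0, -0.1], "turn": 0.3}

```text
time: 14.45
eef_pos: [0.5948, 0.1291, 0.0926]
tcp_rot: [3.027, -0.84, 0.001]
ft_force: [-1.5, 0.4, 3.6]
grip_width: 0.0295
```

```bash
python3 m.py
```

```text
t 14.45 p [0.5948 0.1291 0.0926] psi -0.5413 tilt [ 0.0004 -0.0002] F [-1.5258  0.4275  3.5785] M [-0.0724  0.1537  0.2768] w 0.0295 q [ 0.173   0.265   1.8822 -0.0003  0.994   0.7144]
[-0.051   0.1038  0.2612]
```

Saturated at 0.26 N m rather than 0.45, so positive turn loosens it (left-hand thread).

Request:
apply_moves:
  commands:
    - {"hand": 0.1, "travel": [0, 0, -0.1], "turn": 0.17}
    - {"hand": 0.1, "travel": [0, 0, -0.2], "turn": 0.34}
    - {"hand": 0.1, "travel": [0, 0, -0.3], "turn": 0.51}
    - {"hand": 0.1, "travel": [0, 0, -0.4], "turn": 0.68}
    - {"hand": 0.1, "travel": [0, 0, -0.5], "turn": 0.85}
    - {"hand": 0.1, "travel": [0, 0, -0.6], "turn": 1.02}
    - {"hand": 0.1, "travel": [0, 0, -0.7], "turn": 1.1}
    - {"hand": 0.1, "travel": [0, 0, -0.7], "turn": 1.1}

```text
time: 15.65
eef_pos: [0.5949, 0.1285, 0.0993]
tcp_rot: [2.142, -2.298, 0.002]
ft_force: [0.5, -1.7, 2.9]
grip_width: 0.0294
```

```bash
python3 m.py; python3 - <<'E'
from h import *
psi=-.0782;c,s=np.cos(psi),np.sin(psi);F=np.array([[c,-s],[s,c]])
# frame origin from knobs: bL,bR corners etc.
O=(np.array([.5947,.1292])+np.array([.5683,-.1993]))/2;d=np.array([.5947,.1292])-[.5683,-.1993]
print(O,np.linalg.norm(d),'yaw',np.arctan2(-d[0],d[1]))
E
```

```text
t 15.65 p [0.5949 0.1285 0.0993] psi -1.6412 tilt [ 0.0005 -0.001 ] F [ 0.452  -1.7085  2.9214] M [-0.4918 -0.0093  0.3049] w 0.0294 q [ 0.1725  0.2575  1.8777 -0.0013  1.0061  1.8143]
[-0.7066 -0.0563  0.2623]
[ 0.5815 -0.035 ] 0.3295591145758224 yaw -0.08019294892812266
```

Both loosened. Next I'll open, lift, and move to the far side of the batten's middle with the jaws along the batten, then check the knobs.

Request:
apply_moves:
  commands:
    - {"hand": 0.8, "travel": [0, 0, 0], "turn": 0}
    - {"hand": 0.8, "travel": [0, 0, 0], "turn": 0}
    - {"hand": 0.8, "travel": [0, 0, 0], "turn": 0}
    - {"hand": 0.8, "travel": [0, 0, -3], "turn": 0}
    - {"hand": 1, "travel": [0, 0, -7], "turn": 0}
    - {"hand": 1, "travel": [3, -1, -9], "turn": 0.01}
    - {"hand": 1, "travel": [8, -3, -9], "turn": 0.01}
    - {"hand": 1, "travel": [13, -4, -9], "turn": 0.01}
    - {"hand": 1, "travel": [16.5, -4.2, -9], "turn": 0.01}
    - {"hand": 1, "travel": [16.5, -4.2, -9], "turn": 0.01}
    - {"hand": 1, "travel": [16.5, -4.2, -9], "turn": 0.01}

```text
time: 17.23
eef_pos: [0.6245, -0.0378, 0.1892]
tcp_rot: [-2.128, 2.311, 0.001]
ft_force: [0.5, -0.5, -0.5]
grip_width: 0.0884
```

```bash
python3 k.py w4
```

```text
t 17.23 p [ 0.6245 -0.0378  0.1892] psi -1.6534 tilt [-0.0004  0.0009] F [ 0.513  -0.4717 -0.5426] M [ 0.0695 -0.0291  0.0084] w 0.0884 q [-0.1008  0.204   1.7642  0.0009  1.1739  1.5522]
clamp_a_knob [99.2, 257.7] 0.69 [0.5928 0.1348 0.101 ]
clamp_a [134.6, 224.7] 0.98 [0.593  0.1333 0.018 ]
clamp_a [428.1, 223.5] 0.75 [ 0.567  -0.2005  0.018 ]
clamp_a [280.1, 220.7] 0.69 [ 0.5854 -0.0326  0.018 ]
batten [280.6, 222.6] 0.77 [ 0.5832 -0.033   0.018 ]
knob 0.86 [96.8, 252.9] ((597.5813598632812, 126.57502746582031), (73.27734375, 45.11907196044922), 3.85223650932312)Traceback (most recent call last):
  File "k.py", line 11, in <module>
    cs,_=cv2.findContours(m,0,2);c=max(cs,key=cv2.contourArea)[:,0]+[200,100]
                                   ~~~^^^^^^^^^^^^^^^^^^^^^^^^
ValueError: max() iterable argument is empty
```

View pics/w4.png

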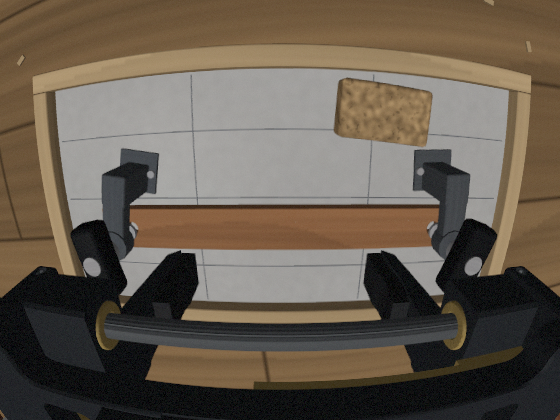

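Both bars now stand turned by about 1.2 rad (left at (97,255), right at (468,250)), and the batten is undisturbed and square to the tool. I'll descend behind it.

Request:
apply_moves:
  commands:
    - {"hand": 1, "travel": [0, 0, 5], "turn": 0}
    - {"hand": 1, "travel": [0, 0, 10], "turn": 0}
    - {"hand": 1, "travel": [0, 0, 13], "turn": 0}
    - {"hand": 1, "travel": [0, 0, 15], "turn": 0}
    - {"hand": 1, "travel": [0, 0, 16], "turn": 0}
    - {"hand": 1, "travel": [0, 0, 16.5], "turn": 0}
    - {"hand": 1, "travel": [0, 0, 16.5], "turn": 0}

```text
time: 18.35
eef_pos: [0.6254, -0.0385, 0.0252]
tcp_rot: [-2.128, 2.31, -0.002]
ft_force: [0.1, -0.4, 0.2]
grip_width: 0.0882
```

```bash
cat > b.py <<'E'
from h import *
import sys
shot('wrist',sys.argv[1]);st()
for m in regions_of('wrist','batten')[:1]:
    print(m['conf'],m['uv'])
    ys,xs=np.where(m['pixels'])
    for u in (140,210,260,300,350,420):
        r=ys[xs==u]
        if len(r): print(u,r.min(),r.max(),atz('wrist',(u,r.min()),.033)[:2],atz('wrist',(u,r.max()),.033)[:2])
E
python3 b.py w5
```

```text
t 18.4 p [ 0.6256 -0.0385  0.0255] psi -1.653 tilt [ 0.0019 -0.0002] F [-0.3386 -0.0275  0.5302] M [-0.0237  0.0582  0.0035] w 0.0878 q [-0.1012  0.3755  1.8796  0.      0.8846  1.5517]
0.65 [279.8, 317.1]
210 293 365 [0.6167 0.0004] [0.5618 0.0116]
260 294 366 [ 0.6146 -0.0261] [ 0.5603 -0.0197]
300 293 366 [ 0.6135 -0.0469] [ 0.5583 -0.0441]
350 293 364 [ 0.6105 -0.0734] [ 0.5555 -0.0751]
```

View pics/w5.png

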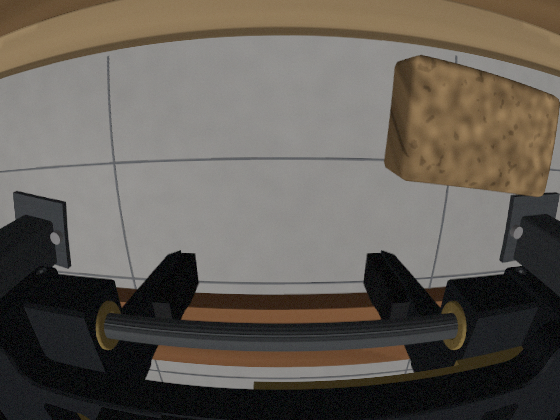

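Request:
apply_moves:
  commands:
    - {"hand": 1, "travel": [0, 0, 0.4], "turn": 0}
    - {"hand": 1, "travel": [0, 0.5, 0.4], "turn": 0}
    - {"hand": 1, "travel": [0, 0.9, 0.4], "turn": 0}
    - {"hand": 1, "travel": [0, 1.3, 0.4], "turn": 0}
    - {"hand": 1, "travel": [0, 1.7, 0.4], "turn": 0}
    - {"hand": 1, "travel": [0, 2.1, 0.4], "turn": 0}
    - {"hand": 1, "travel": [0, 2.5, 0.4], "turn": 0}
    - {"hand": 1, "travel": [0, 2.5, 0.4], "turn": 0}

```text
time: 19.45
eef_pos: [0.5992, -0.0363, 0.0204]
tcp_rot: [2.128, -2.311, -0.001]
ft_force: [0.1, 0.1, -0.2]
grip_width: 0.088
```

```bash
python3 b.py w6
```

```text
t 19.5 p [ 0.5994 -0.0363  0.0204] psi -1.653 tilt [-0.0005  0.0001] F [0.2209 0.2056 0.3991] M [ 0.0474  0.0557 -0.0199] w 0.0884 q [-0.102   0.342   1.9389  0.      0.8612  1.5509]
0.97 [280.2, 302.1]
140 278 284 [0.604 0.038] [0.6003 0.0391]
210 281 357 [ 0.6011 -0.0004] [0.5479 0.0103]
260 282 359 [ 0.5991 -0.0254] [ 0.5455 -0.0191]
300 282 359 [ 0.5974 -0.045 ] [ 0.5436 -0.0422]
350 281 357 [ 0.5953 -0.07  ] [ 0.5411 -0.0716]
420 278 283 [ 0.5918 -0.1083] [ 0.5886 -0.1087]
```

Batten is following squarely (far edge moved 16 mm). About 61 mm remain; I'll push 57 mm, then creep.

Request:
apply_moves:
  commands:
    - {"hand": 1, "travel": [0, 0.4, 0], "turn": 0}
    - {"hand": 1, "travel": [0, 0.9, 0], "turn": 0}
    - {"hand": 1, "travel": [0, 1.4, 0], "turn": 0}
    - {"hand": 1, "travel": [0, 1.9, 0], "turn": 0}
    - {"hand": 1, "travel": [0, 2.4, 0], "turn": 0}
    - {"hand": 1, "travel": [0, 2.9, 0], "turn": 0}
    - {"hand": 1, "travel": [0, 3.4, 0], "turn": 0}
    - {"hand": 1, "travel": [0, 3.9, 0], "turn": 0}
    - {"hand": 1, "travel": [0, 4.4, 0], "turn": 0}
    - {"hand": 1, "travel": [0, 4.8, 0], "turn": 0}
    - {"hand": 1, "travel": [0, 5.1, 0], "turn": 0}
    - {"hand": 1, "travel": [0, 5.4, 0], "turn": 0}
    - {"hand": 1, "travel": [0, 5.6, 0], "turn": 0}
    - {"hand": 1, "travel": [0, 5.7, 0], "turn": 0}
    - {"hand": 1, "travel": [0, 5.7, 0], "turn": 0}

```text
time: 21.42
eef_pos: [0.5428, -0.0317, 0.0204]
tcp_rot: [2.128, -2.311, -0.0]
ft_force: [1.8, -1.0, 1.2]
grip_width: 0.0878
```

```bash
python3 b.py w7
```

```text
t 21.48 p [ 0.5428 -0.0317  0.0204] psi -1.653 tilt [-0.0002  0.    ] F [ 1.42   -0.0562  0.821 ] M [-0.0137 -0.1649 -0.0275] w 0.0881 q [-0.1042  0.2507  2.0625 -0.      0.8286  1.5488]
0.66 [279.9, 301.4]
140 278 285 [0.5474 0.0426] [0.5431 0.0439]
210 281 357 [0.5445 0.0042] [0.4913 0.0149]
260 282 359 [ 0.5424 -0.0208] [ 0.4889 -0.0145]
300 282 359 [ 0.5408 -0.0404] [ 0.487  -0.0375]
350 281 357 [ 0.5387 -0.0653] [ 0.4845 -0.0669]
420 278 283 [ 0.5352 -0.1036] [ 0.532 -0.104]
```

Creep in 1 mm steps, reading the force.

Request:
apply_moves:
  commands:
    - {"hand": 1, "travel": [0, 0.05, 0], "turn": 0}
    - {"hand": 1, "travel": [0, 0.1, 0], "turn": 0}
    - {"hand": 1, "travel": [0, 0.15, 0], "turn": 0}
    - {"hand": 1, "travel": [0, 0.2, 0], "turn": 0}
    - {"hand": 1, "travel": [0, 0.2, 0], "turn": 0}

```text
time: 22.15
eef_pos: [0.5407, -0.0315, 0.0203]
tcp_rot: [2.128, -2.311, -0.0]
ft_force: [0.6, 0.1, 0.6]
grip_width: 0.0883
```

Request:
apply_moves:
  commands:
    - {"hand": 1, "travel": [0, 0.05, 0], "turn": 0}
    - {"hand": 1, "travel": [0, 0.1, 0], "turn": 0}
    - {"hand": 1, "travel": [0, 0.1, 0], "turn": 0}

```text
time: 22.52
eef_pos: [0.5397, -0.0315, 0.0203]
tcp_rot: [2.128, -2.311, -0.0]
ft_force: [1.0, 0.7, 0.7]
grip_width: 0.0883
```

Request:
apply_moves:
  commands:
    - {"hand": 1, "travel": [0, 0.05, 0], "turn": 0}
    - {"hand": 1, "travel": [0, 0.1, 0], "turn": 0}
    - {"hand": 1, "travel": [0, 0.1, 0], "turn": 0}

```text
time: 22.9
eef_pos: [0.5388, -0.0314, 0.0204]
tcp_rot: [2.128, -2.311, -0.0]
ft_force: [1.7, -0.1, -0.3]
grip_width: 0.0878
```

Request:
apply_moves:
  commands:
    - {"hand": 1, "travel": [0, 0.05, 0], "turn": 0}
    - {"hand": 1, "travel": [0, 0.05, 0], "turn": 0}

```text
time: 23.15
eef_pos: [0.5383, -0.0313, 0.0204]
tcp_rot: [2.128, -2.311, -0.0]
ft_force: [0.5, 0.1, 0.5]
grip_width: 0.0884
```

Request:
apply_moves:
  commands:
    - {"hand": 1, "travel": [0, 0.05, 0], "turn": 0}
    - {"hand": 1, "travel": [0, 0.05, 0], "turn": 0}

```text
time: 23.4
eef_pos: [0.5378, -0.0313, 0.0203]
tcp_rot: [2.128, -2.311, -0.0]
ft_force: [1.4, 0.6, 0.5]
grip_width: 0.0882
```

```bash
python3 b.py w8; python3 - <<'E'
import cv2
im=cv2.imread('pics/w8.png')[240:420,100:460];cv2.imwrite('pics/w8c.png',cv2.convertScaleAbs(cv2.resize(im,None,fx=2.2,fy=2.2,interpolation=2),alpha=1.4))
E
```

```text
t 23.45 p [ 0.5378 -0.0313  0.0204] psi -1.653 tilt [-0.0002  0.    ] F [1.0841 0.3309 0.5394] M [ 0.0045 -0.1531 -0.0063] w 0.0883 q [-0.1043  0.2425  2.0732  0.      0.826   1.5486]
0.91 [281.8, 300.4]
140 278 285 [0.5424 0.043 ] [0.5381 0.0443]
210 280 357 [0.5401 0.0046] [0.4863 0.0154]
260 282 360 [ 0.5374 -0.0203] [ 0.4831 -0.014 ]
300 282 359 [ 0.5358 -0.0399] [ 0.482  -0.0371]
350 281 357 [ 0.5337 -0.0649] [ 0.4795 -0.0665]
420 278 283 [ 0.5301 -0.1032] [ 0.527  -0.1036]
```

View pics/w8c.png

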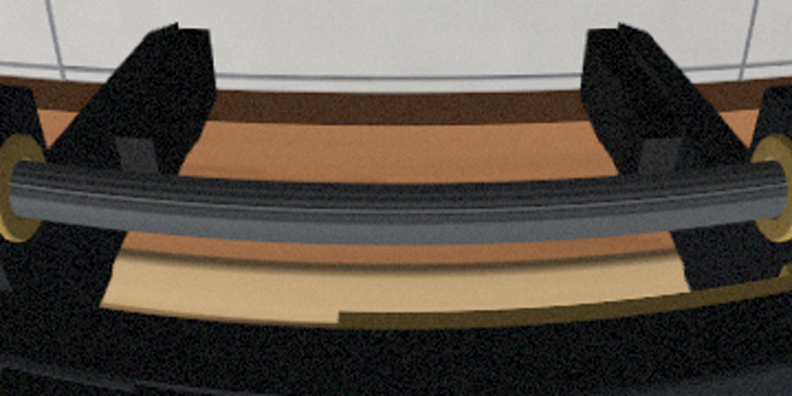

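The batten's near edge lies parallel to and nearly on the rail, with a thin dark seam along the crop's row ~260. No contact force yet, so I keep creeping.

Request:
apply_moves:
  commands:
    - {"hand": 1, "travel": [0, 0.05, 0], "turn": 0}
    - {"hand": 1, "travel": [0, 0.05, 0], "turn": 0}

```text
time: 23.75
eef_pos: [0.5373, -0.0313, 0.0204]
tcp_rot: [2.128, -2.311, -0.0]
ft_force: [-0.2, 0.3, -1.1]
grip_width: 0.088
```

Request:
apply_moves:
  commands:
    - {"hand": 1, "travel": [0, 0.05, 0], "turn": 0}
    - {"hand": 1, "travel": [0, 0.05, 0], "turn": 0}

```text
time: 24.0
eef_pos: [0.537, -0.0312, 0.0204]
tcp_rot: [-2.128, 2.311, -0.0]
ft_force: [1.1, -0.6, -0.4]
grip_width: 0.0882
```

Request:
apply_moves:
  commands:
    - {"hand": 1, "travel": [0, 0.05, 0], "turn": 0}
    - {"hand": 1, "travel": [0, 0.05, 0], "turn": 0}

```text
time: 24.25
eef_pos: [0.5368, -0.0312, 0.0205]
tcp_rot: [-2.128, 2.31, -0.001]
ft_force: [2.6, 0.7, -1.8]
grip_width: 0.0882
```

Request:
apply_moves:
  commands:
    - {"hand": 1, "travel": [0, 0.05, 0], "turn": 0}
    - {"hand": 1, "travel": [0, 0.05, 0], "turn": 0}

```text
time: 24.5
eef_pos: [0.5368, -0.0312, 0.0208]
tcp_rot: [-2.128, 2.31, -0.002]
ft_force: [4.0, 1.0, -1.6]
grip_width: 0.0881
```

```bash
python3 m.py
```

```text
t 24.5 p [ 0.5368 -0.0312  0.0208] psi -1.6528 tilt [ 0.0018 -0.0001] F [ 4.0256  1.0229 -1.5818] M [ 0.1697 -0.6869  0.2209] w 0.0881 q [-0.1043  0.2391  2.0766  0.0001  0.8241  1.5484]
[ 0.2085 -0.7849  0.2749]
```

Home: position stalled and force rose to about 4 N. I back off, lift and check.

Request:
apply_moves:
  commands:
    - {"hand": 1, "travel": [0, -0.2, 0], "turn": 0}
    - {"hand": 1, "travel": [0, -0.8, 0], "turn": 0}
    - {"hand": 1, "travel": [0, -1.6, 0], "turn": 0}
    - {"hand": 1, "travel": [0, -2, -3], "turn": 0}
    - {"hand": 1, "travel": [0, -2, -8], "turn": 0}
    - {"hand": 1, "travel": [0, -2, -14], "turn": 0}
    - {"hand": 1, "travel": [0, -2, -20], "turn": 0}
    - {"hand": 1, "travel": [0, -2, -20], "turn": 0}
    - {"hand": 1, "travel": [0, -2, -20], "turn": 0}

```text
time: 25.82
eef_pos: [0.5556, -0.0328, 0.22]
tcp_rot: [2.128, -2.311, -0.001]
ft_force: [-0.7, 0.6, -0.7]
grip_width: 0.0881
```

```bash
python3 b.py w9; python3 - <<'E'
from h import *
for m in mark_of('top','batten')[:1]:print(m)
eyes.get_image('top')
for m in regions_of('wrist','clamp_a_knob')[:2]: print(m['conf'],m['uv'])
E
```

```text
t 25.88 p [ 0.5548 -0.0327  0.2187] psi -1.6531 tilt [-0.0031  0.0003] F [ 0.237   0.1904 -0.1158] M [ 0.0479 -0.012  -0.0891] w 0.0879 q [-0.1037  0.0526  1.8784 -0.      1.2138  1.5494]
0.67 [283.7, 223.0]
140 204 242 [0.5423 0.132 ] [0.4947 0.1439]
210 204 244 [0.535  0.0475] [0.4869 0.0554]
260 203 243 [ 0.5314 -0.0077] [ 0.484  -0.0026]
300 203 243 [ 0.5278 -0.0508] [ 0.4802 -0.0478]
350 203 243 [ 0.5233 -0.1058] [ 0.4747 -0.1055]
420 203 241 [ 0.5164 -0.19  ] [ 0.4677 -0.1937]
{'uv': [284.9, 224.5], 'conf': 0.84}
0.98 [100.4, 175.7]
```

View pics/w9.png

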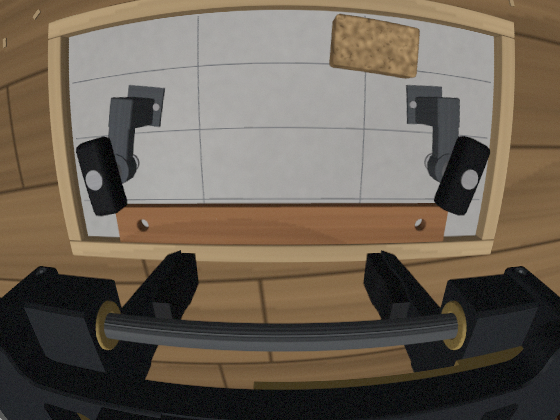

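The batten lies flush along the near rail (rows 204–243, columns 120–446), with both holes clear. Both bars stand about 1.2 rad open and the sanding block is untouched. Handing in.

```bash
python3 -c "
from h import *
print(manip.sign_off())"
```

```text
the job is handed in; nothing more can be done
None
```

I loosened both clamps, slid the batten home against the near rail and handed the job in at about 26 s. Sign-off gives no verdict.

- **Clamps:** The right one (negative y) loosens counter-clockwise, seen from above. The left one has the left-hand thread. Turning each one loose, the torque levelled off at about 0.25 N m. I turned only the right clamp the wrong way, by 0.28 rad. Both stand roughly 1.2 rad open, judged from the tool rotation and the bars' angle in the last picture.
- **Batten:** I pushed it from behind with both fingertips until it stopped. The wrist force there was about 4 N. The last wrist picture shows it flush and parallel along the near rail, with both holes clear of the feet.
- **Bystanders:** The sanding block looks untouched in that picture. I did not re-check the router or the mallet, but the arm stayed well away from both.

**Disagreement with the data sheet:** the fingertips are not 25 mm ahead of the TCP as stated. The wrist picture puts them about level with it. Because of this, my first grasp closed harmlessly just above the right knob. I corrected by going about 22 mm lower, and both knobs then gripped at 29.5 mm.

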